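# Unlock the rack tray, pile the primed ovals in it and put it away

### The arm

A 6-joint arm with a two-finger parallel gripper is mounted at the origin on the work surface. World frame = base frame: x ahead of the robot, y to its left, z up, the work surface at z = 0. Lengths are in m, angles in rad, forces in N, time in s.
With the tool pointing down it reaches from about 0.375 to 0.975 m from the base axis. Payload 3.8 kg.
Tool frame: the origin (TCP) lies midway between the tips of the shut fingers; the grasp point (between the pads) lies 19 mm behind it; z points along the fingers, y is the line along which they close (so a half turn about z gives the same grasp; the last joint's range is limited). The gripper opens to 88 mm and grips with 3 to 60 N. Pads are 18 mm wide; open, the fingers measure 123 mm over their backs; the gripper's body (75 mm by 187 mm) begins 45 mm behind the grasp point.
Start: joints at [-1.25, 0.264, 1.604, -0, 1.274, -0.037], TCP at [0.236, -0.632, 0.239] pointing down, gripper open.
Joint ranges: [-2.63, 2.63], [-0.94, 2.18], [0.31, 2.57], [-1.31, 4.45], [0, 2.66], [-2.55, 2.55]. Speed limits (rad/s): [2.57, 2.57, 3.14, 3.14, 3.14, 3.14].

### API

Orientations are given as a rotation vector (axis times angle).
In Python, from cell import manip, inverse_kinematics, cams, order gives the robot as it stands. Calls block until the motion is done:
- manip.move_pose(position, orientation): joint-space move of the TCP to a pose.
- manip.move_linear(position, rate=0.15, rot=None): straight line of the TCP; rot=None keeps the orientation; rate is the mean speed in m/s.
- manip.set_joints(angles): joint-space move.
- manip.set_gripper(opening, force=None): finger opening in m; force is the grip in N (None keeps the last); returns when the fingers have stopped.
- manip.dwell(seconds).
- inverse_kinematics(position, orientation): joint angles nearest the present ones, or None.
- manip.state(): the state.
- cams.capture(name): name is "side" or "top"; returns a dict with "image" (420x560x3 uint8, blue, green, red), "z_map" (420x560 float32, m along the optical axis (not along the pixel's ray), 0 where there is no reading), "intrinsics" (3x3 intrinsics, pixels), "position" and "orientation" of the camera in the world. Camera axes: x right, y down, z forward; pixel columns grow to the right and rows downward; lengths in m; the calibration is good to about 2 mm. A picture is of the moment at which its call begins.
A pose or a line that the arm cannot do raises manip.IKError and nothing moves.
- order.close_job(): hands the job in; it is judged then, once.
The state is a dict: "clock": time; "joint_pos": joint angles; "joint_velocities": joint speeds; "tau": joint torques, N m; "tool_pos": TCP position; "tcp_rot": TCP orientation; "contact_force": force on the tool from outside, world axes, zero at the start; "moment": the same for the moment, N m; "gripper_width": finger opening in m; "grasp_force": force on a finger pad.
Only numpy, scipy, OpenCV 4.12 (cv2) and the standard library are available. Lean on these libraries where they do the work, as an engineer would, in place of code of your own. Each camera call takes 0.05 s, during which the arm holds its last target. There are 200 camera calls.

### The job

The studio's tray rack is back from transport with its bottom tray still locked in by a spring stop clip on one of the two runner tubes. Take the pry wedge, slide it along the tube under the clip's bridge until the clip springs off, and put both clip and wedge down in the tool tray. Draw the tray out along its runners, stack all the loose oval panels in it as one square pile, edges flush and long sides together, and slide it back fully home, leaving the jars and the tape where they are.

Things in the scene. Friction and masses are not known exactly. Their poses are not given: they have to be found in the camera images.
- rack: Grey tube rack, fixed. Origin on the bench midway between its front uprights; x points into the rack, z up. Uprights at x 0 and 165 mm, y -112 and +112, 190 high. Bottom level: two runner tubes 16 mm thick along x at y = -81 and +81 mm, axis 70 mm above the bench, free front ends at x = -233 (legs at x = -205). An upper level starts at x = 5 mm, underside 160 mm above the bench.
- tray: Aluminium tray of the bottom level, 210 mm long (x, along the runners), 130 wide, walls 11 high, 450 g. It hangs between the tubes by side flanges that slide on top of them, 8 mm of play each side. Origin under the middle of its floor; x points into the rack. Starts 3 to 12 mm short of home. Drawn out 130 mm, its middle is 95 mm clear of the upper level; do not draw it more than 145 mm.
- tray_handle (a point): Middle of the grip of the tray's upright wooden handle plate on its outer end wall: 12 mm thick along the tray's x, 60 mm wide, top 16 mm above this point. The point is 36 mm above the tray's underside and 111 mm out from its middle. Axes as the tray's. Can be pinched from above across its thickness.
- tray_floor (a point): Middle of the upper face of the tray's floor, axes as the tray's; inside 206 mm (x) by 126 mm (y), walls and flanges reach 9 mm above the floor; the floor is 2 mm thick.
- tray_home (a point): Where tray's origin lies when the tray is fully home against its back stop (fixed to the rack, x into the rack).
- wedge_grip (a point): Ivory nylon pry wedge, 60 g, starts lying in the tool tray. Point: middle of its grip block (44 mm along x, 22 wide along y, 36 high), 22 mm above the flat underside. x points to the tip, z up. From the block's front (x = 22 mm) a slippery blade, 12 mm wide, runs 80 mm to the tip; underside flat, level with the block's; its top falls evenly from 19 mm at the block to 2.5 mm at the tip.
- wedge_tip (a point): Tip of the wedge's blade, middle of its lower edge, 102 mm ahead of the grip's middle; axes as the wedge's.
- tooltray: Dark steel tool tray, fixed: 280 mm (x) by 130 mm (y), floor 4 mm thick, rim 18 mm high, inside 274 by 124 mm. Origin on the bench under its middle.
- clip_near_mid (a point): Spring steel stop clip on the tube at rack y = +81 mm (each start has only one of the two clips), 26 g, slippery. A flat bridge, 14 mm along the tube, 28 across, 3 thick, with two sprung legs hooked under the tube. Point: middle of the clip, 4 mm above the tube's axis when seated; x along the tube into the rack, z up. Bridge underside 10 mm above the point, leg ends 12.5 mm below.
- seat_near (a point): Where the clip of the tube at rack y = +81 mm sits, on the tube's axis; axes as the rack's. Behind it the tube is clear for at least 80 mm. 6 mm is free between tube and bridge, 21 mm between the legs above the tube. A cross pin behind the clip keeps it from sliding in. Springs free as told under seat_far.
- clip_far_mid (a point): Spring steel stop clip on the tube at rack y = -81 mm (each start has only one of the two clips), 26 g, slippery. A flat bridge, 14 mm along the tube, 28 across, 3 thick, with two sprung legs hooked under the tube. Point: middle of the clip, 4 mm above the tube's axis when seated; x along the tube into the rack, z up. Bridge underside 10 mm above the point, leg ends 12.5 mm below.
- seat_far (a point): Where the clip of the tube at rack y = -81 mm sits, on the tube's axis; axes as the rack's. Behind it the tube is clear for at least 80 mm. Raised 6 mm, the legs reach the tube's widest part; raised 10 to 12 mm (some 10 N) by the blade's thick end it springs free and hangs on the blade by its bridge, to be lifted away with it. As for the other tube: cross pin behind the clip.
- panel0_mid (a point): Oval panel primed white, 96 mm long (x), 60 mm wide (y), 10 mm thick, flat, 45 g; this point is its centre, 5 mm above its underside. All are alike; two to four of them are present, lying on the bench.
- panel1_mid (a point): Oval panel primed white, 96 mm long (x), 60 mm wide (y), 10 mm thick, flat, 45 g; this point is its centre, 5 mm above its underside. All are alike; two to four of them are present, lying on the bench.
- panel2_mid (a point): Oval panel primed white, 96 mm long (x), 60 mm wide (y), 10 mm thick, flat, 45 g; this point is its centre, 5 mm above its underside. All are alike; two to four of them are present, lying on the bench.
- panel3_mid (a point): Oval panel primed white, 96 mm long (x), 60 mm wide (y), 10 mm thick, flat, 45 g; this point is its centre, 5 mm above its underside. All are alike; two to four of them are present, lying on the bench.
- brush_jar_mid (a point): Glass jar with brushes, 72 mm across, 90 mm high (brushes to about 210 mm); bystander. This point is 45 mm up its axis.
- tape_roll_mid (a point): Roll of paper tape lying flat, 96 mm across, 25 mm high; bystander. This point is its centre.
- gesso_jar_mid (a point): White jar of primer, 72 mm across, 85 mm high; bystander. This point is 42 mm up its axis.
Mind the look-alikes: they are no part of the job. What is shaped like the part that bears panel1_mid but purple is not meant. Leave any turquoise look-alike of the part that bears panel0_mid alone.

How it is judged:
By the outcome, as a careful person would: the job done as asked, in the order asked, and still so for the second after the job is handed in, with the robot touching nothing.
Of clip_near, clip_far only 1 to 1 are there at a start; the rules pass over those that are not, and their reading is None.
Of panel0, panel1, panel2, panel3 only 2 to 4 are there at a start; the rules pass over those that are not, and their reading is None.
At some moment in a run one of panel0, panel1, panel2, panel3 may be knocked a few centimetres aside while the robot is not near it.
It also fails if it takes over 210 s, if anything falls off the work surface, if the arm or the gripper's body presses on something with over 40 N, if the wrist force passes 120 N, or if a joint passes its speed limit or range.

## Working session

There is one attempt and no reset: what is moved stays moved. The work goes in short steps, each a Python script; the robot and the scene stay as the last script left them, time stands still between calls to the robot, and variables do not carry over. Pictures are saved under pics/ and viewed, at most 17 in all, crops included, and the job is handed in when it is done.

```bash
ls; mkdir -p pics; python3 - <<'E'
from cell import manip,cams
import cv2,numpy as np
for n in("top","side"):
    c=cams.capture(n); cv2.imwrite(f"pics/{n}0.png",c["image"]); np.savez(f"{n}0.npz",**c)
    print(n,c["intrinsics"].tolist(),c["position"],c["orientation"])
print(manip.state()["clock"],manip.state()["tcp_rot"])
E
```

```text
pics
top [[464.2404029635504, 0.0, 284.89265343081445], [0.0, 464.2404029635504, 210.7527822313393], [0.0, 0.0, 1.0]] [0.30283304 0.02040218 1.14981821] [-2.20570766  1.99803832 -0.21661204]
side [[474.9804336747519, 0.0, 277.560421442472], [0.0, 474.9804336747519, 211.07289253652888], [0.0, 0.0, 1.0]] [0.26471744 0.9377332  0.74880431] [-0.33271875  2.65676909 -1.39315543]
0.1 [-3.08944722e+00 -5.58652739e-01  5.10043536e-04]
```

View pics/top0.png

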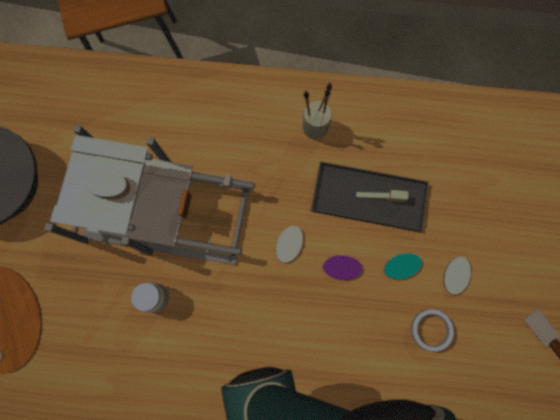

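View pics/side0.png

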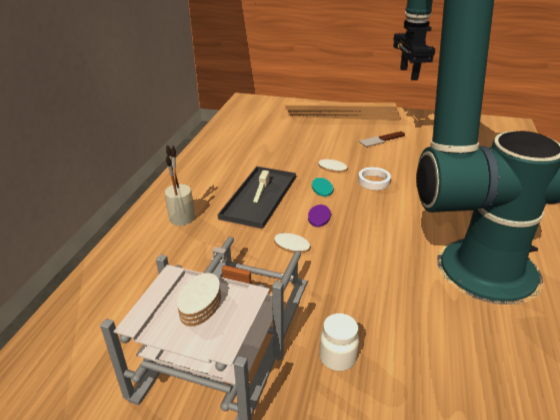

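The top view shows the rack at upper left with its front facing right, a clip candidate at (227,181) on the far tube, and the wedge at (385,195) in the tool tray. White panels are at (290,243) and (457,275), and the purple and turquoise look-alikes lie between them. The side view agrees.

```bash
cat > h.py <<'E'
import numpy as np,cv2
from scipy.spatial.transform import Rotation as R
def cap(n):
    from cell import cams
    return cams.capture(n)
def cloud(c):
    z=c["z_map"];K=c["intrinsics"];v,u=np.mgrid[:420,:560]
    P=np.stack([(u-K[0,2])/K[0,0]*z,(v-K[1,2])/K[1,1]*z,z],-1)
    W=P@R.from_rotvec(c["orientation"]).as_matrix().T+c["position"]
    W[z==0]=np.nan
    return W
def ray(c,uv,h):
    K=c["intrinsics"];uv=np.atleast_2d(uv).astype(float)
    d=np.c_[(uv-K[[0,1],[2,2]])/K[[0,1],[0,1]],np.ones(len(uv))]@R.from_rotvec(c["orientation"]).as_matrix().T
    return c["position"]+d*((h-c["position"][2])/d[:,2])[:,None]
def blobs(c,mask,h,amin=60):
    """contours of a mask cast on plane z=h -> (centre xy, long-axis angle, dims, pixel)"""
    out=[]
    for k in cv2.findContours(mask.astype(np.uint8),cv2.RETR_EXTERNAL,cv2.CHAIN_APPROX_NONE)[0]:
        if cv2.contourArea(k)<amin: continue
        q=ray(c,k[:,0],h)[:,:2]
        (cx,cy),(w,l),a=cv2.minAreaRect((q*1000).astype(np.float32))
        a=a if w>l else a+90
        out.append((np.array([cx,cy])/1000,np.radians(a),sorted((w,l)),k[:,0].mean(0).round()))
    return out
E
python3 - <<'E'
from h import *
c=dict(np.load("top0.npz"));s=dict(np.load("side0.npz"))
W=cloud(c);np.set_printoptions(precision=4,suppress=True)
for n,uv in dict(panA=(290,243),panB=(457,275),purple=(343,268),trayfl=(360,178),tubeF=(210,179),clip=(227,181),handle=(184,203),tubeN=(190,247),upper=(80,200),trayfloor=(160,205),wedgeblk=(400,196),bench=(300,330)).items():
    print(n,W[uv[1],uv[0]],c["image"][uv[1],uv[0]])
im=cv2.resize(c["image"][120:275,40:265],None,fx=3.5,fy=3.5,interpolation=cv2.INTER_CUBIC)
cv2.imwrite("pics/c1.png",cv2.convertScaleAbs(im,alpha=1.5))
im=cv2.resize(s["image"][225:420,90:320],None,fx=3,fy=3,interpolation=cv2.INTER_CUBIC)
cv2.imwrite("pics/c2.png",cv2.convertScaleAbs(im,alpha=1.3))
E
```

```text
panA [0.4697 0.0224 0.0104] [118 128 128]
panB [ 0.4317 -0.3911  0.0092] [114 124 123]
purple [ 0.4208 -0.1122  0.0132] [90 36 82]
trayfl [ 0.6564 -0.1405  0.0019] [49 51 55]
tubeF [0.5952 0.2283 0.0769] [76 81 87]
clip [0.5922 0.1858 0.0847] [ 95 109 118]
handle [0.5208 0.2707 0.1224] [13 42 78]
tubeN [0.4363 0.2688 0.0029] [46 58 76]
upper [0.4945 0.4833 0.1725] [120 125 124]
trayfloor [0.5206 0.3385 0.0741] [77 83 93]
wedgeblk [ 0.6086 -0.2364  0.0391] [104 130 128]
bench [ 0.2641 -0.0216  0.0035] [ 54  99 127]
```

View pics/c1.png

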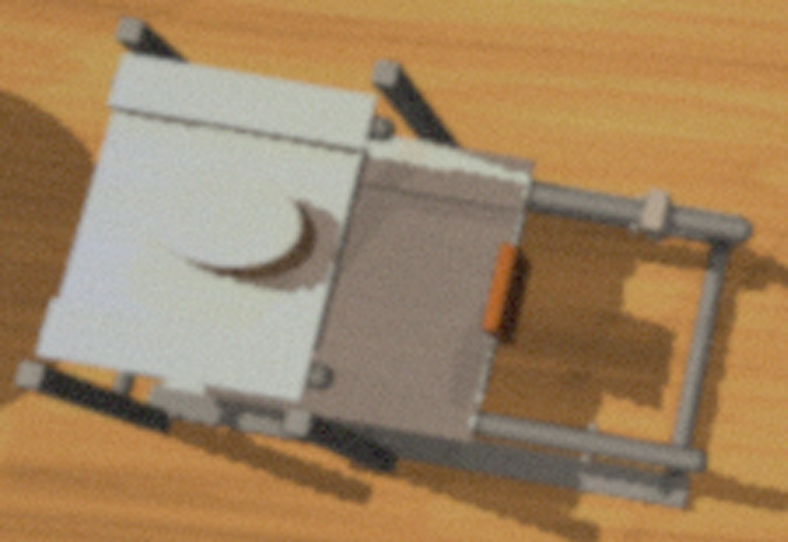

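View pics/c2.png

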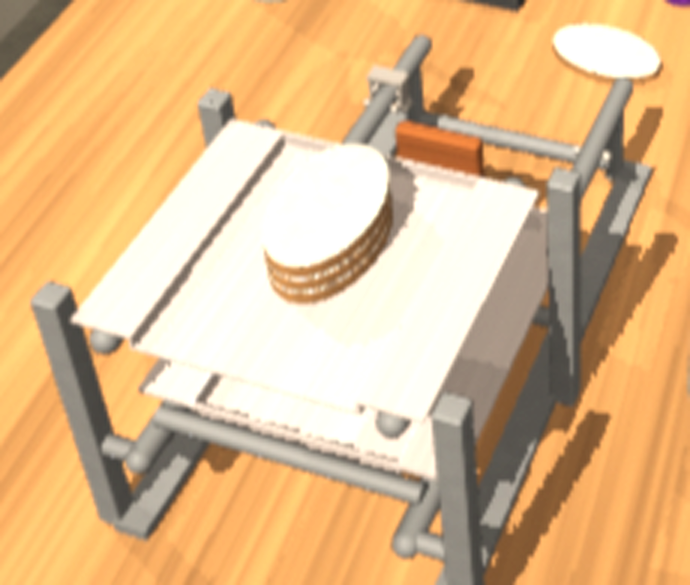

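The clip is confirmed on the far tube (rack y=-81), at crop pixel (653,212), about 60 mm from the tube's front end. The handle is at crop (500,290). The ovals on the upper level are decor. Next I measure the rack, wedge and panels numerically.

```bash
cat >> h.py <<'E'
def hsv(c): return cv2.cvtColor(c["image"],cv2.COLOR_BGR2HSV)
def panels(c,h=0.010):
    H=hsv(c);Z=cloud(c)[...,2]
    m=(H[...,1]<45)&(H[...,2]>95)&(Z<0.03)&(Z>-.02)
    m=cv2.morphologyEx(m.astype(np.uint8),cv2.MORPH_OPEN,np.ones((3,3)))
    return [b for b in blobs(c,m,h) if 45<b[2][0]<75 and 80<b[2][1]<112]
E
python3 - <<'E'
from h import *
np.set_printoptions(precision=4,suppress=True)
for n in("top","side"):
    c=dict(np.load(n+"0.npz"));W=cloud(c);H=hsv(c)
    print("==",n)
    Z=W[...,2]
    for b in panels(c): print("panel",b)
    # tubes: grey, z band
    X,Y=W[...,0],W[...,1]
    box=(X>.38)&(X<.66)&(Y>.10)&(Y<.26)
    m=box&(Z>.066)&(Z<.095)&(H[...,1]<110)
    print("tubepts",m.sum())
    p=W[m]
    for nm,sel in (("far",p[:,0]>.54),("near",p[:,0]<.47)):
        q=p[sel]
        if len(q)<10: continue
        for _ in range(3):
            k=np.polyfit(q[:,1],q[:,0],1);r=q[:,0]-np.polyval(k,q[:,1]);q=q[abs(r)<.012]
        print(nm,len(q),"x=%.4f*y+%.4f"%tuple(k),"zmed",np.median(q[:,2]),"zmax",np.percentile(q[:,2],90),"y",q[:,1].min(),q[:,1].max())
    q=W[box&(Z>.0845)&(X>.56)];print("clip",len(q),np.median(q,0),q.min(0),q.max(0))
    orange=(H[...,0]<14)&(H[...,1]>160)&(Z>.09)&(X>.4)&(X<.65)&(Y>.2)&(Y<.32)
    for b in blobs(c,orange,.118,20): print("handle",b)
    q=W[orange];print(np.median(q,0),q.max(0))
    tb=(X>.5)&(X<.72)&(Y>-.35)&(Y<-.02)
    wd=tb&(H[...,2]>75)&(Z<.07)&(H[...,1]>20)&(H[...,1]<90)
    wd=cv2.morphologyEx(wd.astype(np.uint8),cv2.MORPH_OPEN,np.ones((2,2)))
    for h in (.04,.015):
        for b in blobs(c,wd,h,80): print("wedge",h,b)
    q=W[(wd>0)&(Z>.034)];print("blk",len(q),np.median(q,0),q.min(0),q.max(0))
    dark=tb&(H[...,2]<75)&(Z<.04)
    dark=cv2.morphologyEx(dark.astype(np.uint8),cv2.MORPH_CLOSE,np.ones((9,9)))
    for b in blobs(c,dark,.018,800): print("ttray",b)
E
```

```text
== top
panel (array([ 0.4305, -0.3908]), np.float64(0.014381059483454878), [58.42763137817383, 87.14749145507812], array([457., 275.]))
panel (array([0.4674, 0.0247]), np.float64(0.09117642416600834), [59.37921142578125, 85.05577087402344], array([289., 244.]))
tubepts 798
far 408 x=0.0742*y+0.5806 zmed 0.07634251596769626 zmax 0.0850094544935565 y 0.12150632202111467 0.25997665549284366
near 369 x=0.0740*y+0.4190 zmed 0.0760520632547299 zmax 0.07920169125376683 y 0.13355544885057602 0.25986085470425496
clip 56 [0.5961 0.1874 0.0866] [0.5809 0.1806 0.0846] [0.6094 0.1947 0.0899]
handle (array([0.5229, 0.2724]), np.float64(3.0809560708361605), [16.43307876586914, 57.81901550292969], array([183., 203.]))
[0.5225 0.2734 0.1198] [0.5517 0.2804 0.1263]
wedge 0.04 (array([ 0.6055, -0.1946]), np.float64(1.6697275764495931), [22.86969566345215, 128.71568298339844], array([383., 195.]))
wedge 0.015 (array([ 0.6123, -0.1994]), np.float64(1.669733718364857), [23.384868621826172, 131.615234375], array([383., 195.]))
blk 134 [ 0.6122 -0.233   0.0385] [ 0.6014 -0.2547  0.034 ] [ 0.6234 -0.2116  0.
[... 665 characters left out ...]
0864] [0.5832 0.1784 0.0845] [0.6108 0.1967 0.0895]
handle (array([0.5221, 0.2831]), np.float64(3.03767371100992), [30.59830093383789, 69.20401000976562], array([236., 274.]))
[0.5233 0.2801 0.1161] [0.5533 0.2857 0.1247]
wedge 0.04 (array([ 0.6007, -0.1268]), np.float64(1.5200611106580695), [60.286773681640625, 253.75355529785156], array([253., 198.]))
wedge 0.015 (array([ 0.6126, -0.1644]), np.float64(1.520061243816124), [62.4130973815918, 262.70367431640625], array([253., 198.]))
blk 64 [ 0.6132 -0.2281  0.0391] [ 0.6037 -0.2593  0.0346] [ 0.6241 -0.2076  0.0419]
ttray (array([ 0.6071, -0.156 ]), np.float64(1.4759647556446465), [135.64056396484375, 292.6976013183594], array([258., 197.]))
```

```bash
cat >> h.py <<'E'
def rot(psi,pitch=0.,axis=(0,0,1)):
    "tool down, tool x along heading psi; optional extra rotation about a world axis"
    return (R.from_rotvec(np.array(axis)*pitch)*R.from_euler('z',psi)*R.from_euler('x',np.pi)).as_rotvec()
PSI=np.arctan2(1,.0742)         # rack x heading
RX=np.array([np.cos(PSI),np.sin(PSI)]); RY=np.array([-RX[1],RX[0]])
def st():
    from cell import manip
    s=manip.state();return dict(t=round(s["clock"],1),p=np.round(s["tool_pos"],4),F=np.round(s["contact_force"],1),w=round(float(s["gripper_width"]),4),g=round(float(s["grasp_force"]),1))
E
python3 - <<'E'
from h import *
from cell import manip
c=dict(np.load("top0.npz"));s=dict(np.load("side0.npz"))
np.set_printoptions(precision=4,suppress=True)
# wedge axis: blade midline from both clouds
for d in (c,s):
    W=cloud(d);H=hsv(d);X,Y,Z=np.moveaxis(W,-1,0)
    m=(X>.57)&(X<.65)&(Y>-.275)&(Y<-.10)&(H[...,2]>85)&(H[...,1]>15)&(H[...,1]<100)
    p=W[m]
    for lo,hi in((-.26,-.21),(-.205,-.17),(-.165,-.135)):
        q=p[(p[:,1]>lo)&(p[:,1]<hi)];print(lo,len(q),np.median(q,0),np.ptp(q,0))
    print("tip y",p[:,1].max())
ps=np.radians(94.5)
manip.set_gripper(.06)
manip.move_pose([.611,-.232,.16],rot(ps))
manip.move_linear([.611,-.232,.009],.12)
manip.set_gripper(0,30);print(st())
manip.move_linear([.611,-.232,.16],.12);print(st())
c=cap("side");cv2.imwrite("pics/s1.png",cv2.resize(c["image"][60:240,170:440],None,fx=2.8,fy=2.8))
E
```

```text
-0.26 165 [ 0.6123 -0.2314  0.0382] [0.0238 0.0443 0.026 ]
-0.205 80 [ 0.6124 -0.1867  0.0167] [0.0172 0.0344 0.0229]
-0.165 66 [ 0.6126 -0.15    0.01  ] [0.0127 0.0296 0.0159]
tip y -0.13216180559563695
-0.26 131 [ 0.6121 -0.2221  0.0316] [0.038  0.0492 0.0392]
-0.205 53 [ 0.614  -0.1887  0.0157] [0.0228 0.0333 0.0201]
-0.165 47 [ 0.6138 -0.1502  0.009 ] [0.0204 0.0292 0.0133]
tip y -0.1317446276145029
{'t': 4.8, 'p': array([ 0.6112, -0.232 ,  0.0092]), 'F': array([0.7, 0.5, 1. ]), 'w': 0.0221, 'g': 30.0}
{'t': 6.2, 'p': array([ 0.6102, -0.2317,  0.1587]), 'F': array([-0.2, -0.4, -0.1]), 'w': 0.0216, 'g': 30.0}
```

View pics/s1.png

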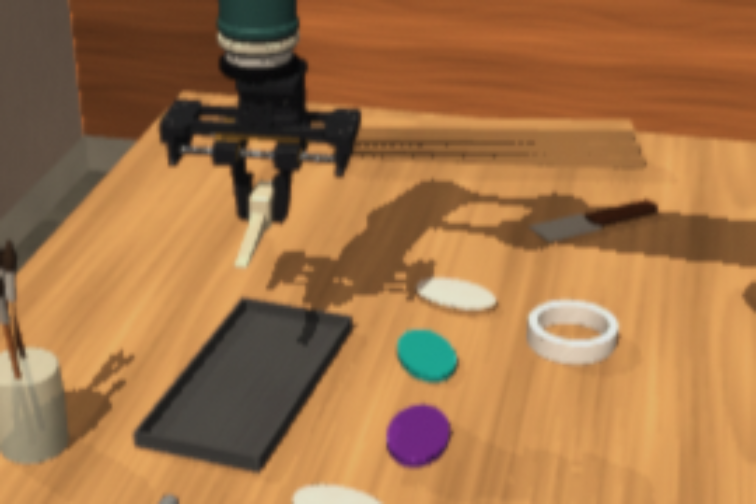

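The wedge is held, with its blade at (255,235) in the crop. The wide body axis lies along the closing direction. Now I align it over the far tube.

```bash
cat >> h.py <<'E'
def tube(y): return np.array([.0742*y+.5811,y])
E
python3 - <<'E'
from h import *
from cell import manip
t=tube(.150)-.100*RX
manip.move_pose([*t,.16],rot(PSI));print(st())
manip.move_linear([*t,.09],.1);manip.dwell(.3);print(st())
for n in("top","side"):
    c=cap(n);np.savez(n+"1.npz",**c)
    b=c["image"][150:260,180:330] if n=="top" else c["image"][180:300,170:330]
    cv2.imwrite(f"pics/{n}1.png",cv2.convertScaleAbs(cv2.resize(b,None,fx=5,fy=5,interpolation=cv2.INTER_CUBIC)[:600,:800],alpha=1.4))
    W=cloud(c);H=hsv(c);X,Y,Z=np.moveaxis(W,-1,0)
    m=(X>.55)&(X<.64)&(Y>.06)&(Y<.17)&(Z>.083)&(Z<.125)&(H[...,2]>85)&(H[...,1]>15)&(H[...,1]<100)
    p=W[m];d=p[:,:2]@RY-tube(.15)@RY
    print(n,len(p),"tip y",p[:,1].max());
    for lo,hi in((.07,.09),(.09,.11),(.11,.13),(.13,.15)):
        k=(p[:,1]>lo)&(p[:,1]<hi); 
        if k.sum(): print(lo,k.sum(),"lateral mm",np.median(d[k])*1e3,(d[k].min()+d[k].max())*500,"z",np.median(p[k,2]))
E
```

```text
{'t': 7.3, 'p': array([0.5851, 0.0496, 0.16  ]), 'F': array([ 0.3, -0.9,  0.8]), 'w': 0.0221, 'g': 30.0}
{'t': 8.4, 'p': array([0.5853, 0.0504, 0.0907]), 'F': array([ 0.1,  0.3, -0.8]), 'w': 0.0216, 'g': 30.0}
top 6 tip y 0.12328152344753673
0.11 6 lateral mm -6.694306615892542 -6.315835103184952 z 0.09574236828228955
side 271 tip y 0.1493660041931416
0.07 62 lateral mm 1.9538204368855783 -0.04881690640984315 z 0.10153873951238818
0.09 44 lateral mm -0.3099528345386071 -2.2364790683620517 z 0.09723908940530124
0.11 39 lateral mm -2.8962956358307146 -2.932660680616539 z 0.09319463685626084
0.13 41 lateral mm -1.6686601290420988 -2.680518080168559 z 0.0902224638010437
```

View pics/top1.png

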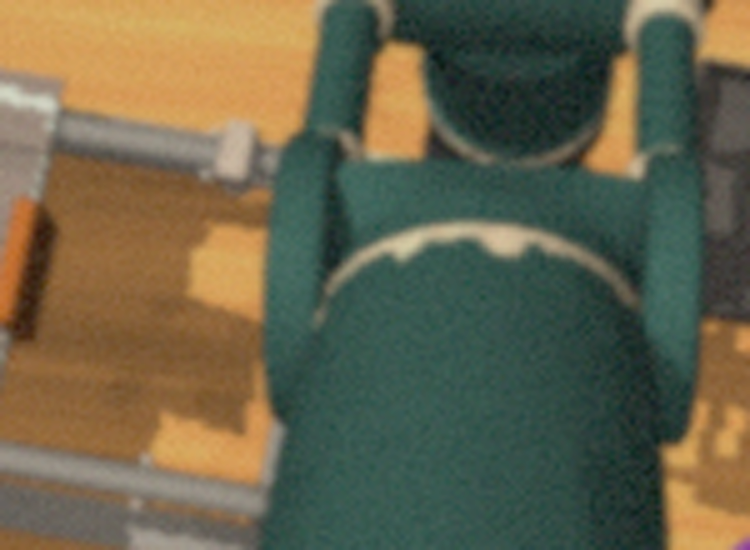

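View pics/side1.png

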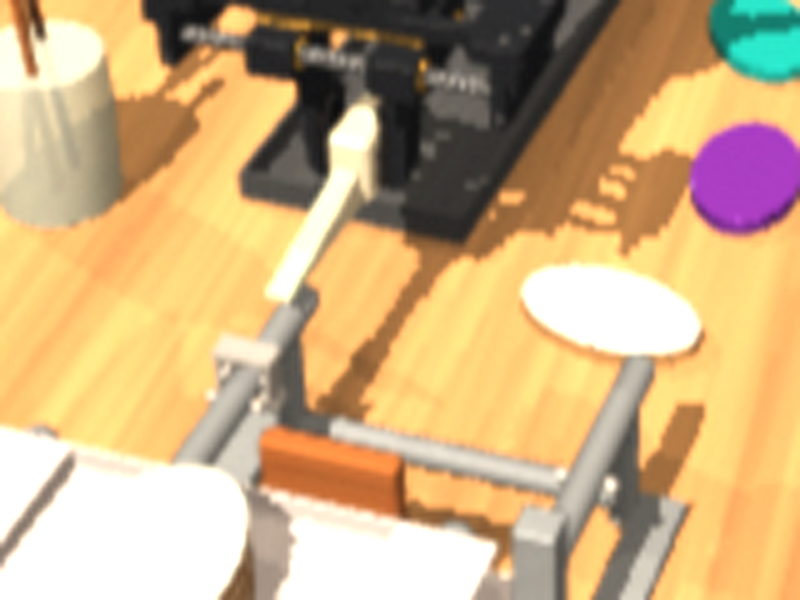

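The wedge tip, at side-crop (280,290), lies just above the front of the far tube and in line with the clip at (248,360). Lowering and sliding in.

```bash
python3 - <<'E'
from h import *
from cell import manip
def at(tipy,z=.0837): return [*(tube(tipy)-.100*RX),z]
manip.move_linear(at(.150),.05);manip.dwell(.2);print(st())
for y in (.165,.176,.184,.192,.20,.208,.216,.224,.230,.236,.241,.245):
    manip.move_linear(at(y),.05);s=st();print(y,s)
    if abs(s["F"]).max()>35: print("stop");break
E
```

```text
{'t': 9.0, 'p': array([0.5848, 0.0503, 0.0836]), 'F': array([-0.4,  0.4, -1.1]), 'w': 0.0217, 'g': 30.0}
0.165 {'t': 9.5, 'p': array([0.5859, 0.0658, 0.0837]), 'F': array([ 1.5,  0.7, -0.4]), 'w': 0.0217, 'g': 30.0}
0.176 {'t': 9.8, 'p': array([0.5868, 0.0766, 0.0837]), 'F': array([-0.2, -0.2, -1.1]), 'w': 0.0223, 'g': 30.0}
0.184 {'t': 10.2, 'p': array([0.5874, 0.0846, 0.0837]), 'F': array([ 0.2,  0.2, -0.6]), 'w': 0.0216, 'g': 30.0}
0.192 {'t': 10.5, 'p': array([0.588 , 0.0926, 0.0837]), 'F': array([-0.1,  0.6, -0.9]), 'w': 0.0221, 'g': 30.0}
0.2 {'t': 10.8, 'p': array([0.5884, 0.1008, 0.0835]), 'F': array([-0.3,  2. , -1.4]), 'w': 0.0217, 'g': 30.0}
0.208 {'t': 11.1, 'p': array([0.5891, 0.1087, 0.0836]), 'F': array([ 0.9, -0.8, -1.8]), 'w': 0.0217, 'g': 30.0}
0.216 {'t': 11.4, 'p': array([0.5897, 0.1169, 0.0836]), 'F': array([-0.1,  0.5, -0.9]), 'w': 0.0216, 'g': 30.0}
0.224 {'t': 11.7, 'p': array([0.5902, 0.1243, 0.0836]), 'F': array([-0.1, -1.1, -1.9]), 'w': 0.0218, 'g': 30.0}
0.23 {'t': 12.0, 'p': array([0.5908, 0.1306, 0.0837]), 'F': array([-0.3, -0.8, -1.5]), 'w': 0.0218, 'g': 30.0}
0.236 {'t': 12.2, 'p': array([0.5912, 0.1368, 0.0837]), 'F': array([ 0. , -1.2, -2.2]), 'w': 0.0219, 'g': 30.0}
0.241 {'t': 12.5, 'p': array([0.5917, 0.1419, 0.0838]), 'F': array([-0.2, -0.5, -2.3]), 'w': 0.0215, 'g': 30.0}
0.245 {'t': 12.7, 'p': array([0.592 , 0.1457, 0.0838]), 'F': array([-0.9, -0.4, -1.9]), 'w': 0.0221, 'g': 30.0}
```

```bash
python3 - <<'E'
from h import *
c=cap("side");np.savez("side2.npz",**c)
cv2.imwrite("pics/s2.png",cv2.convertScaleAbs(cv2.resize(c["image"][190:290,180:290],None,fx=6,fy=6,interpolation=cv2.INTER_CUBIC),alpha=1.3))
E
```

```text
(no output)
```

View pics/s2.png

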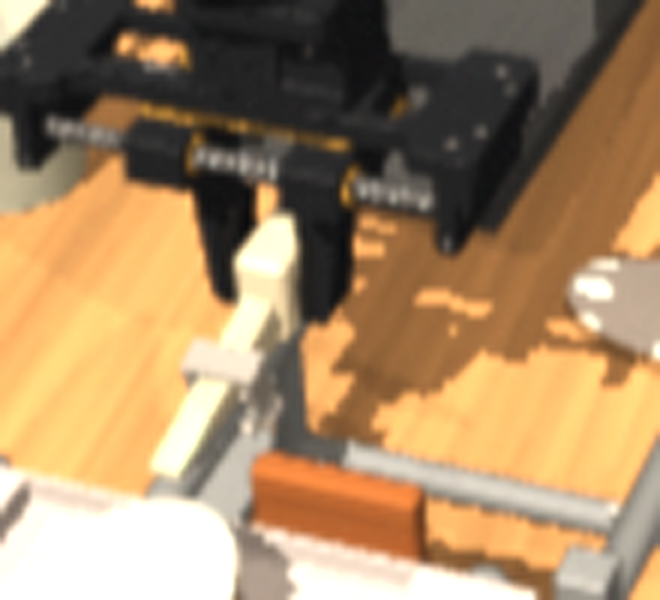

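The clip (210,360) is riding on the blade and raised about 10 mm. I'll push further and then lift with the tip up.

```bash
python3 - <<'E'
from h import *
from cell import manip
def at(tipy,z=.0837): return [*(tube(tipy)-.100*RX),z]
y=.245
for y in (.248,.251,.254,.256,.258):
    manip.move_linear(at(y),.05);s=st();print(y,s)
    if abs(s["F"][:2]).max()>12: break
# lift with tip-up tilt: rotate about horizontal axis so that +RX goes up -> axis = -RY... 
ax=np.array([RX[1],-RX[0],0.])   # RX x ... : axis x RX = +z
assert np.cross(ax,[*RX,0])[2]>0
manip.move_linear(at(y,.095),.05,rot(PSI,np.radians(5),ax))
manip.move_linear(at(y,.125),.08,rot(PSI,np.radians(18),ax));print(st())
manip.move_linear(at(y,.19),.1,rot(PSI,np.radians(18),ax));manip.dwell(.3);print(st())
c=cap("side");np.savez("side3.npz",**c)
cv2.imwrite("pics/s3.png",cv2.convertScaleAbs(cv2.resize(c["image"][150:290,160:320],None,fx=4,fy=4,interpolation=cv2.INTER_CUBIC),alpha=1.3))
E
```

```text
0.248 {'t': 13.0, 'p': array([0.5922, 0.1485, 0.0838]), 'F': array([ 0.1, -1. , -1.7]), 'w': 0.0218, 'g': 30.0}
0.251 {'t': 13.3, 'p': array([0.5925, 0.1515, 0.0838]), 'F': array([-0.9, -0.8, -1.2]), 'w': 0.0219, 'g': 30.0}
0.254 {'t': 13.5, 'p': array([0.5927, 0.1546, 0.0839]), 'F': array([-0.1, -0.6, -0.6]), 'w': 0.0216, 'g': 30.0}
0.256 {'t': 13.8, 'p': array([0.5928, 0.1565, 0.0838]), 'F': array([-0.4, -0.1, -0.6]), 'w': 0.0216, 'g': 30.0}
0.258 {'t': 14.0, 'p': array([0.5929, 0.1584, 0.0838]), 'F': array([-0.5,  0.5, -0.2]), 'w': 0.0217, 'g': 30.0}
{'t': 14.9, 'p': array([0.5926, 0.158 , 0.1245]), 'F': array([-0.1, -0.1, -0.8]), 'w': 0.022, 'g': 30.0}
{'t': 16.0, 'p': array([0.5924, 0.1582, 0.1892]), 'F': array([ 0. , -0.3, -0.4]), 'w': 0.022, 'g': 30.0}
```

View pics/s3.png

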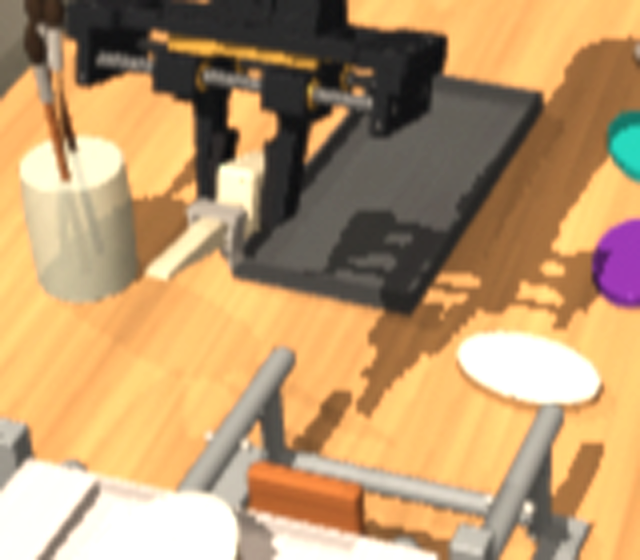

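The clip hangs at the block end of the blade, at (225,215). Carrying both to the tool tray.

```bash
python3 - <<'E'
from h import *
from cell import manip
ps=np.radians(86);ax=np.array([np.sin(ps),-np.cos(ps),0.])
p=[.604,-.215]
r=rot(ps,np.radians(18),ax)
manip.move_linear([*p,.19],.15,r)
manip.move_linear([*p,.03],.12)
manip.move_linear([*p,.0105],.03,rot(ps));manip.dwell(.2);print(st())
manip.set_gripper(.05);manip.dwell(.2)
manip.move_linear([*p,.2],.15)
manip.move_pose([.5,.0,.25],rot(PSI));print(st())
for n in("side","top"):
    c=cap(n);np.savez(n+"4.npz",**c)
    for b in panels(c): print(n,b)
c=dict(np.load("side4.npz"))
cv2.imwrite("pics/s4.png",cv2.convertScaleAbs(cv2.resize(c["image"][150:380,100:360],None,fx=3,fy=2.6,interpolation=cv2.INTER_CUBIC),alpha=1.3))
c=dict(np.load("top4.npz"))
W=cloud(c);H=hsv(c);X,Y,Z=np.moveaxis(W,-1,0)
orange=(H[...,0]<14)&(H[...,1]>160)&(Z>.09)&(X>.4)&(X<.65)&(Y>.2)&(Y<.32)
for b in blobs(c,orange,.121,20): print("handle",b)
E
```

```text
{'t': 21.2, 'p': array([ 0.6055, -0.2154,  0.0122]), 'F': array([1.4, 0.4, 5.5]), 'w': 0.0216, 'g': 30.0}
{'t': 24.4, 'p': array([ 0.5005, -0.0006,  0.2498]), 'F': array([ 0. , -0.6,  0.3]), 'w': 0.05, 'g': 0.0}
side (array([0.4695466 , 0.02360718]), np.float64(2.71341986669705), [55.45585632324219, 89.81617736816406], array([291., 242.]))
handle (array([0.52273834, 0.27120755]), np.float64(3.065356737909076), [17.033435821533203, 56.41719055175781], array([183., 203.]))
```

View pics/s4.png

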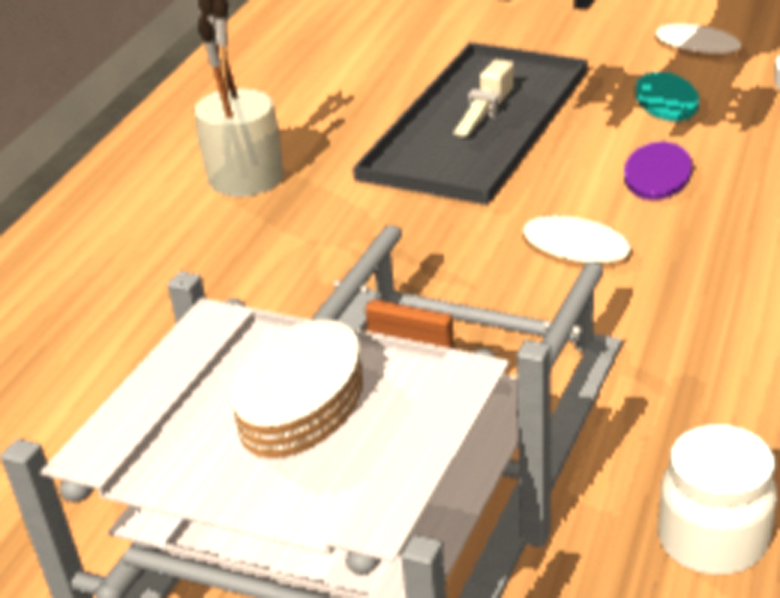

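The clip and wedge rest in the tool tray, at (485,95). Now I hook the handle from behind with both fingers and draw the tray out.

```bash
cat >> h.py <<'E'
H0=np.array([.5225,.2715])   # handle start
def handle(c,ylo=.1,yhi=.32):
    W=cloud(c);H=hsv(c);X,Y,Z=np.moveaxis(W,-1,0)
    m=(H[...,0]<14)&(H[...,1]>150)&(Z>.09)&(Z<.14)&(X>.4)&(X<.65)&(Y>ylo)&(Y<yhi)
    return max(blobs(c,m,.121,20),key=lambda b:b[2][1])
E
python3 - <<'E'
from h import *
from cell import manip
manip.set_gripper(.02)
p=H0+.025*RX
manip.move_pose([*p,.25],rot(PSI))
manip.move_linear([*p,.096],.1);print(st())
for d in (.010,-.03,-.07,-.111):
    manip.move_linear([*(H0+d*RX),.096],.05);print(d,st())
manip.dwell(.3)
q=H0-.100*RX
manip.move_linear([*q,.096],.05);manip.move_linear([*q,.25],.15)
manip.move_pose([.45,-.1,.30],rot(PSI))
c=cap("top");np.savez("top5.npz",**c);b=handle(c);print(b,(b[0]-H0)@RX,(b[0]-H0)@RY)
for n in("top","side"):
    c=cap(n)
    for b in panels(c): print(n,b)
    for k in [ "top"]*(n=="top"):
        cv2.imwrite("pics/t5.png",cv2.convertScaleAbs(cv2.resize(c["image"][110:330,40:490],None,fx=1.75,fy=1.75,interpolation=cv2.INTER_CUBIC),alpha=1.4))
E
```

```text
{'t': 27.9, 'p': array([0.5249, 0.2967, 0.0968]), 'F': array([0.3, 1.1, 0.3]), 'w': 0.02, 'g': 0.0}
0.01 {'t': 28.4, 'p': array([0.5235, 0.281 , 0.0964]), 'F': array([-0.4,  1.4, -0.4]), 'w': 0.0199, 'g': 0.3}
-0.03 {'t': 29.3, 'p': array([0.5198, 0.2408, 0.0956]), 'F': array([ 0.7, -0.2, -0.2]), 'w': 0.0199, 'g': 0.0}
-0.07 {'t': 30.3, 'p': array([0.5179, 0.2014, 0.0964]), 'F': array([-0.2, -0.1,  0.1]), 'w': 0.0201, 'g': 0.0}
-0.111 {'t': 31.2, 'p': array([0.5142, 0.1602, 0.0958]), 'F': array([0. , 0. , 0.1]), 'w': 0.0203, 'g': 0.3}
(array([0.51108731, 0.14158017]), np.float64(3.0853891687867065), [12.013607025146484, 60.70682907104492], array([240., 214.])) -0.1304081544479582 0.0017677781039037736
top (array([0.46862985, 0.02478128]), np.float64(0.09117641584362994), [59.37922286987305, 87.53251647949219], array([289., 244.]))
side (array([0.46968481, 0.02316236]), np.float64(2.959421249751795), [54.87056350708008, 91.24909210205078], array([292., 242.]))
```

View pics/t5.png

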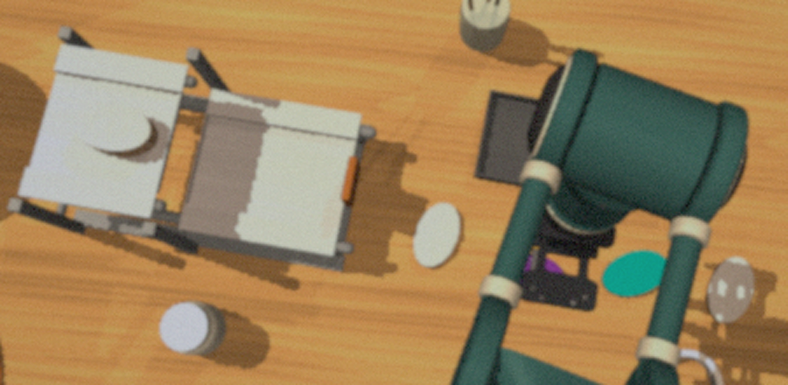

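The tray is out by about 130 mm, with its handle at crop (350,180) and its floor clear. Now panel A.

```bash
cat >> h.py <<'E'
def ovals(c,h,near=None,vmin=95,zr=(-.02,.03)):
    "white ovals by ellipse fit of contours cast onto plane h -> (centre, long-axis angle in (-pi/2,pi/2], axes mm)"
    Hs=hsv(c);W=cloud(c);Z=W[...,2]
    m=(Hs[...,1]<60)&(Hs[...,2]>vmin)&(Z<zr[1])&(Z>zr[0])
    if near is not None: m&=np.hypot(W[...,0]-near[0],W[...,1]-near[1])<.075
    m=cv2.morphologyEx(m.astype(np.uint8),cv2.MORPH_OPEN,np.ones((3,3)))
    m=cv2.morphologyEx(m,cv2.MORPH_CLOSE,np.ones((5,5)))
    out=[]
    for k in cv2.findContours(m,cv2.RETR_EXTERNAL,cv2.CHAIN_APPROX_NONE)[0]:
        if cv2.contourArea(k)<150: continue
        (x,y),(w,l),a=cv2.fitEllipse((ray(c,k[:,0],h)[:,:2]*1000).astype(np.float32))
        a=a if w>l else a+90
        w,l=sorted((w,l))
        if 45<w<72 and 78<l<112: out.append((np.array([x,y])/1000,(np.radians(a)+np.pi/2)%np.pi-np.pi/2,(w,l)))
    return out
def pick(c0,ang,zt=.004):
    from cell import manip
    manip.move_pose([*c0,.15],rot(ang))
    manip.set_gripper(.076)
    manip.move_linear([*c0,.04],.15);manip.move_linear([*c0,zt],.06)
    manip.set_gripper(0.0,12);print("grip",st())
    manip.move_linear([*c0,.16],.15);print(st())
def place(c0,ang,zt):
    from cell import manip
    manip.move_pose([*c0,.20],rot(ang))
    manip.move_linear([*c0,zt+.02],.12);manip.move_linear([*c0,zt],.03);manip.dwell(.3);print("put",st())
    manip.set_gripper(.074);manip.dwell(.2)
    manip.move_linear([*c0,.20],.12)
E
python3 - <<'E'
from h import *
from cell import manip
a=[]
for n in("top","side"):
    for o in ovals(cap(n),.009,(.469,.024)): print(n,o);a.append(o)
c0=np.mean([o[0] for o in a],0);ang=a[0][1]
print(c0,ang)
pick(c0,ang)
H1=np.array([.5111,.1416]);C=H1+.111*RX;print("tray mid",C)
place(C,PSI,.076)
manip.move_pose([.42,-.08,.28],rot(PSI));manip.dwell(.2)
for n in("top","side"):
    c=cap(n);np.savez(n+"6.npz",**c)
    for o in ovals(c,.081,C,zr=(.05,.13)): print("tray",n,o)
    for b in ovals(c,.009): print(n,b)
    if n=="side": cv2.imwrite("pics/s6.png",cv2.convertScaleAbs(cv2.resize(c["image"][120:400,110:400],None,fx=2.1,fy=2.1,interpolation=cv2.INTER_CUBIC),alpha=.9))
E
```

```text
top (array([0.46878448, 0.0244301 ]), np.float64(-0.27607006965839354), (57.966346740722656, 92.23685455322266))
side (array([0.46940811, 0.0226891 ]), np.float64(-0.2703330880381447), (55.498756408691406, 89.81874084472656))
[0.4690963 0.0235596] -0.27607006965839354
grip {'t': 39.1, 'p': array([0.4695, 0.0236, 0.0044]), 'F': array([-0.5, -0.3, -0.2]), 'w': 0.0598, 'g': 12.0}
{'t': 40.3, 'p': array([0.4682, 0.0236, 0.1589]), 'F': array([ 1.4, -0.1, -0.1]), 'w': 0.0595, 'g': 12.0}
tray mid [0.51931362 0.25229569]
put {'t': 43.7, 'p': array([0.5188, 0.2521, 0.0763]), 'F': array([-3. , -1.5,  4.7]), 'w': 0.06, 'g': 12.0}
top (array([ 0.28618686, -0.32838889]), np.float64(1.0099140948838157), (67.28360748291016, 84.46837615966797))
top (array([ 0.43756497, -0.39554803]), np.float64(-0.1494014729406823), (51.83881759643555, 85.2852783203125))
```

View pics/s6.png

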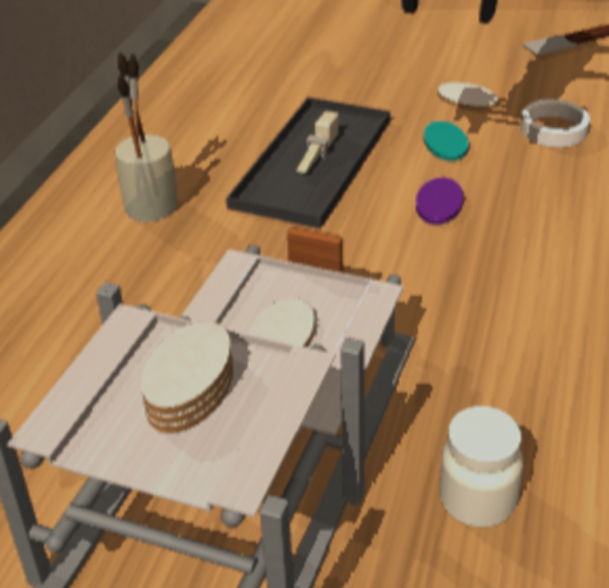

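Panel A lies flat in the tray at (285,325), and panel B is partly in the arm's shadow. I'll tune the mask that separates the panel from the tray and re-measure B with the arm out of the way.

```bash
python3 - <<'E'
from h import *
from cell import manip
manip.move_pose([.48,.05,.30],rot(PSI));manip.dwell(.2)
C=np.array([.5193,.2523])
for n in("top","side"):
    c=cap(n);np.savez(n+"7.npz",**c)
    for b in ovals(c,.009,(.432,-.392),vmin=60): print(n,b)
    W=cloud(c);d=np.hypot(W[...,0]-C[0],W[...,1]-C[1]);Z=W[...,2];m0=(Z>.05)&(Z<.12)
    for nm,m in(("panel",m0&(d<.02)),("tray",m0&(d>.055)&(d<.075))):
        print(n,nm,m.sum(),np.median(c["image"][m].astype(int),0),np.median(hsv(c)[m],0),np.percentile(hsv(c)[m][:,1],[5,95]))
c=dict(np.load("top6.npz"))
cv2.imwrite("pics/t7.png",cv2.resize(c["image"][140:280,120:280],None,fx=4,fy=4,interpolation=cv2.INTER_CUBIC))
E
```

```text
top panel 220 [138. 149. 146.] [ 37.  17. 149.] [14.   23.05]
top tray 1084 [108.5 118.  121. ] [ 23.5  30.  121.5] [15. 54.]
side panel 187 [199. 222. 226.] [ 26.  31. 226.] [28. 36.]
side tray 612 [190. 208. 226.] [ 15.  41. 226.] [32. 48.]
```

View pics/t7.png

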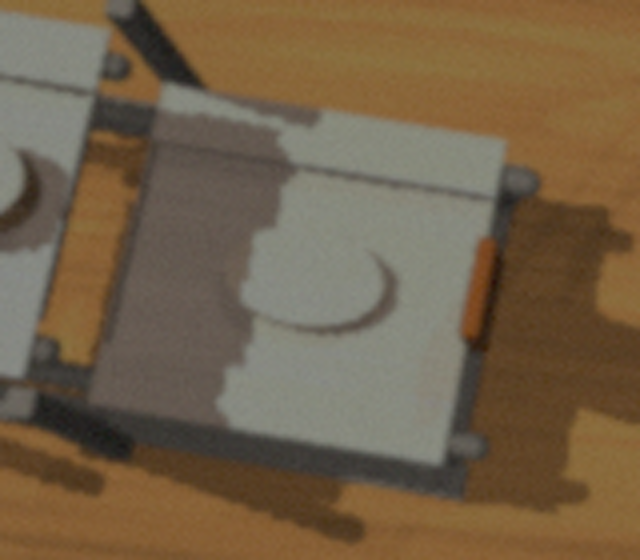

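The panel in the tray has low contrast from the top, at (315,285), but the side view separates it by hue. Next I locate B.

```bash
python3 - <<'E'
from h import *
for n in("top","side"):
    c=dict(np.load(n+"7.npz"))
    for b in ovals(c,.009,vmin=60): print(n,b)
    W=cloud(c);H=hsv(c)
    m=np.hypot(W[...,0]-.432,W[...,1]+.392)<.02
    print(n,m.sum(),np.median(H[m],0) if m.any() else "", np.median(W[m],0) if m.any() else "")
s=dict(np.load("side7.npz"));H=hsv(s);W=cloud(s);d=np.hypot(W[...,0]-.5193,W[...,1]-.2523)
Hb=cv2.GaussianBlur(s["image"],(3,3),0);Hb=cv2.cvtColor(Hb,cv2.COLOR_BGR2HSV)
m=((Hb[...,0]>20)&(d<.075)&(W[...,2]>.05)&(W[...,2]<.12)).astype(np.uint8)
m=cv2.morphologyEx(m,cv2.MORPH_OPEN,np.ones((3,3)))
for k in cv2.findContours(m,cv2.RETR_EXTERNAL,cv2.CHAIN_APPROX_NONE)[0]:
    if cv2.contourArea(k)>100:
        q=(ray(s,k[:,0],.080)[:,:2]*1000).astype(np.float32);print(cv2.fitEllipse(q),cv2.minAreaRect(q))
t=dict(np.load("top7.npz"))["image"][200:380,250:540]
S=s["image"][120:230,260:420]
im=np.vstack([cv2.resize(t,(580,360)),cv2.resize(S,(580,230))[:230]])
cv2.imwrite("pics/m7.png",im)
E
```

```text
top 211 [ 36.  21. 146.] [ 0.43185555 -0.39184177  0.00895049]
side 57 [ 26.  31. 227.] [ 0.4322536 -0.3921862  0.0097979]
((519.5321044921875, 236.86514282226562), (59.53535842895508, 63.523738861083984), 8.444533348083496) ((518.3473510742188, 232.9650115966797), (61.35724639892578, 57.517616271972656), 82.69985961914062)
```

View pics/m7.png

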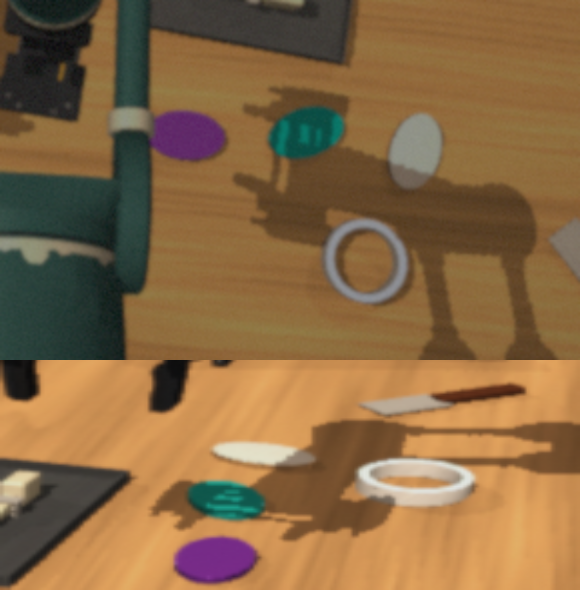

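Panel B is unmoved but half shadowed, at (415,150) in the upper half. I'll take its pose from the unshadowed first pictures.

```bash
python3 - <<'E'
from h import *
from cell import manip
a=[]
for n in("top","side"):
    for o in ovals(dict(np.load(n+"0.npz")),.009,(.432,-.392)): print(n,o);a.append(o)
c0=np.mean([o[0] for o in a],0);ang=a[0][1];print(c0,ang)
C=np.array([.5193,.2523])
pick(c0,ang)
place(C,PSI,.0865)
manip.move_pose([.42,-.08,.28],rot(PSI));manip.dwell(.2)
for n in("top","side"): np.savez(n+"8.npz",**cap(n))
t=dict(np.load("top8.npz"))["image"][150:250,150:260];s=dict(np.load("side8.npz"))["image"][225:310,195:315]
t=cv2.convertScaleAbs(t,alpha=1.5);s=cv2.convertScaleAbs(s,alpha=.85)
cv2.imwrite("pics/m8.png",np.hstack([cv2.resize(t,(380,345),interpolation=3),cv2.resize(s,(420,345),interpolation=3)]))
E
```

```text
top (array([ 0.43169519, -0.39204089]), np.float64(-0.2709478787757895), (57.67072296142578, 91.83926391601562))
side (array([ 0.43402856, -0.39515781]), np.float64(-0.23517456795913638), (52.664344787597656, 86.78944396972656))
[ 0.43286188 -0.39359935] -0.2709478787757895
grip {'t': 52.0, 'p': array([ 0.4332, -0.3939,  0.0045]), 'F': array([-0.3, -0. ,  1.8]), 'w': 0.0597, 'g': 12.0}
{'t': 53.2, 'p': array([ 0.4322, -0.393 ,  0.1587]), 'F': array([0.1, 0.3, 0.7]), 'w': 0.0598, 'g': 12.0}
put {'t': 57.6, 'p': array([0.5193, 0.2524, 0.0864]), 'F': array([-0.9, -0.3, -0.5]), 'w': 0.0598, 'g': 12.0}
```

View pics/m8.png

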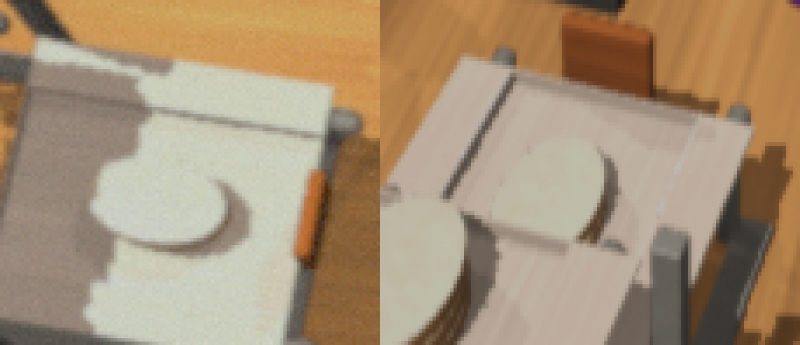

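The pile sits well in the tray. I'll give it a light squaring squeeze and compare the nose positions of the two panels along the rack.

```bash
cat >> h.py <<'E'
def nose(s,h):
    W=cloud(s);d=np.hypot(W[...,0]-.5193,W[...,1]-.2523)
    Hb=cv2.cvtColor(cv2.GaussianBlur(s["image"],(3,3),0),cv2.COLOR_BGR2HSV)
    m=((Hb[...,0]>20)&(Hb[...,2]>170)&(d<.075)&(W[...,2]>.05)&(W[...,2]<.12)).astype(np.uint8)
    m=cv2.morphologyEx(m,cv2.MORPH_OPEN,np.ones((3,3)))
    k=max(cv2.findContours(m,cv2.RETR_EXTERNAL,cv2.CHAIN_APPROX_NONE)[0],key=cv2.contourArea)
    q=ray(s,k[:,0],h)[:,:2]-np.array([.5193,.2523]);return np.round([np.sort(q@RX)[:6].mean()*1e3,(q@RY).min()*1e3,(q@RY).max()*1e3],1)
E
python3 - <<'E'
from h import *
from cell import manip
print("A",nose(dict(np.load("side6.npz")),.081),nose(dict(np.load("side7.npz")),.081))
print("B",nose(dict(np.load("side8.npz")),.091))
C=np.array([.5193,.2523])
manip.set_gripper(.076)
manip.move_pose([*C,.2],rot(PSI));manip.move_linear([*C,.0765],.1)
manip.set_gripper(.058,5);manip.dwell(.2);print(st())
manip.set_gripper(.076);manip.dwell(.1)
manip.move_linear([*C,.2],.12);manip.move_pose([.42,-.08,.28],rot(PSI));manip.dwell(.2)
s=cap("side");np.savez("side9.npz",**s);print("B",nose(s,.091))
t=cap("top");b=handle(t);print(b,(b[0]-H0)@RX)
E
```

```text
A [-47.5 -29.3  27.3] [-47.5 -30.   27.5]
B [-47.8 -30.6  27.2]
{'t': 64.5, 'p': array([0.5196, 0.2525, 0.0771]), 'F': array([-0.2,  0.5,  4.7]), 'w': 0.0599, 'g': 5.0}
B [-48.3 -30.6  27.2]
(array([0.51204822, 0.1414119 ]), np.float64(3.0680246926891175), [11.586542129516602, 58.81069564819336], array([240., 212.])) -0.1305048632192292
```

The pile is flush to within about 0.5 mm. Now pushing the tray home.

```bash
python3 - <<'E'
from h import *
from cell import manip
manip.set_gripper(.02)
B=np.array([.5120,.1414])-.1305*-RX  # handle line projected to home side
P=lambda d:[*(np.array([.5120,.1414])+(d+.1305)*RX),.097]
q=P(-.165);manip.move_pose([*q[:2],.2],rot(PSI));manip.move_linear(q,.12);print(st())
for d in (-.148,-.10,-.05,-.025): manip.move_linear(P(d),.035);
print(st())
d=-.025
while d<.006:
    d+=.0015;manip.move_linear(P(d),.03);s=st()
    f=-s["F"][:2]@RX
    print(round(d,4),round(float(f),1),s["p"])
    if f>12: break
manip.dwell(.3);print(st())
manip.move_linear(P(d-.03),.05);q=P(d-.03);manip.move_linear([*q[:2],.25],.15)
manip.move_pose([.42,-.08,.30],rot(PSI));manip.dwell(.2)
for n in("top","side"): np.savez(n+"10.npz",**cap(n))
t=dict(np.load("top10.npz"));b=handle(t);print(b,(b[0]-H0)@RX)
t=cv2.convertScaleAbs(t["image"][110:330,40:340],alpha=1.3);s=dict(np.load("side10.npz"))["image"][110:400,110:420]
cv2.imwrite("pics/m10.png",np.hstack([cv2.resize(t,(400,400)),cv2.resize(s,(400,400))]))
E
```

```text
{'t': 70.7, 'p': array([0.5102, 0.1069, 0.0979]), 'F': array([-0.1,  0.2,  0.4]), 'w': 0.0198, 'g': 0.0}
{'t': 75.3, 'p': array([0.52  , 0.2474, 0.0972]), 'F': array([-0.7,  0.3, -0.3]), 'w': 0.0202, 'g': 0.0}
-0.0235 2.1 [0.5201 0.248  0.0973]
-0.022 5.1 [0.5202 0.2492 0.0973]
-0.0205 4.6 [0.5203 0.2508 0.0973]
-0.019 5.7 [0.5205 0.2523 0.0973]
-0.0175 4.3 [0.5206 0.2539 0.0973]
-0.016 4.6 [0.5207 0.2554 0.0973]
-0.0145 5.5 [0.5208 0.2569 0.0973]
-0.013 4.5 [0.5209 0.2584 0.0973]
-0.0115 5.2 [0.521  0.2599 0.0973]
-0.01 5.2 [0.5211 0.2614 0.0973]
-0.0085 5.2 [0.5212 0.2629 0.0972]
-0.007 5.2 [0.5214 0.2644 0.0973]
-0.0055 10.1 [0.5214 0.2646 0.0973]
-0.004 15.5 [0.5213 0.2646 0.0973]
{'t': 79.1, 'p': array([0.5213, 0.2646, 0.0973]), 'F': array([ -1. , -14.6,   8.4]), 'w': 0.0199, 'g': 7.2}
(array([0.52132782, 0.27769275]), np.float64(3.0745568942108634), [15.65207576751709, 60.973087310791016], array([181., 203.])) 0.006089034247249688
```

View pics/m10.png

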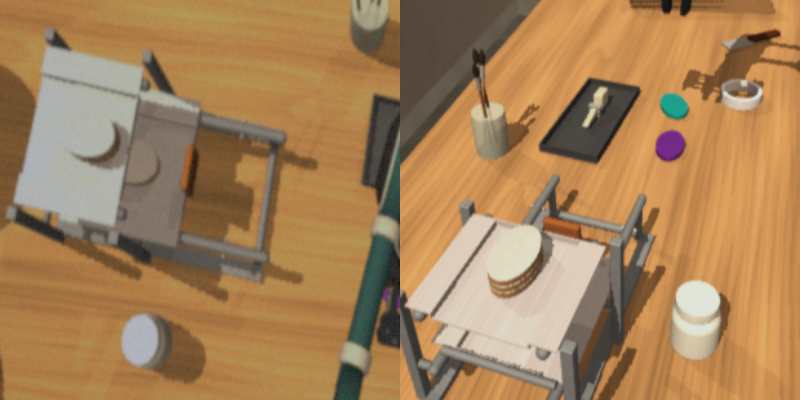

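The tray is hard against its stop, 6 mm further in than at the start. The pile is intact at (140,160), and the clip and wedge lie in the tool tray. Handing in.

```bash
python3 -c "
from cell import order
print(order.close_job())"
```

```text
the job is handed in; nothing more can be done
None
```

The job is handed in, with no verdict returned: the clip and wedge are in the tool tray, both white panels are in one pile in the bottom tray, flush to about 0.5 mm, and the tray is pushed home against its stop.

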